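# File the donated book, discs and card games in the stall's browsing crates

### The arm

A 6-joint arm with a two-finger parallel gripper is mounted at the origin on the work surface. World frame = base frame: x ahead of the robot, y to its left, z up, the work surface at z = 0. Lengths are in mm, angles in degrees, forces in N, time in s.
With the tool pointing down it reaches from about 350 to 850 mm from the base axis. Payload 8.1 kg.
Tool frame: the origin (TCP) lies at the very end of the fingers, on their centre line; the grasp point (between the pads) lies 19 mm behind it; z points along the fingers, y is the direction in which the jaws open and shut (so a half turn about z gives the same grasp; the last joint's range is limited). The gripper opens to 85 mm and grips with 20 to 120 N. Pads are 22 mm wide; open, the fingers measure 114 mm over their backs; the gripper's body (76 mm by 85 mm) begins 54 mm behind the grasp point. The pads swing forward as they close: fully open they stand 13 mm farther back than shut.
Start: joints at [-81.039, 7.471, 85.268, -0, 87.261, -4.893], TCP at [143.691, -582.545, 231.292] pointing down, gripper open.
Joint ranges: [-169.43, 169.43], [-51.17, 129.36], [1.28, 143.12], [-76.62, 256.62], [0, 156.53], [-152.29, 152.29]. Speed limits (degrees/s): [136.94, 136.94, 159.86, 180, 180, 180].

### API

Orientations are given as [roll, pitch, yaw] about the fixed x, y, z axes, in that order (R = Rz(yaw) Ry(pitch) Rx(roll)).
In Python, from bench import r gives the robot as it stands.
- The arm moves only by the shell command python3 -m crank 'ROWS' [OPENING] [FORCE]. ROWS is JSON, a list that holds one entry, the list of rows, each a list of 6 numbers: the shift along the tool's x, y, z in m, then the turn, a rotation vector about the tool's x, y, z in rad. A call has 1 to 10 rows; each row is the pose to reach, as a shift and turn from the pose measured when the call began, along the tool's axes at that moment; what a row does not reach only later rows make up. A row lasts 1/8 s, in which the tool goes at most 62.5 mm and 10.7 degrees, less where a joint would pass 70% of its speed; a pose out of reach is approached as far as the arm can. A call with a gripper value outside its range is refused whole. OPENING is the closure, from 0 (fully open) to 1 (shut), set as the call begins (- or left out, the last holds). The fingers move at their own pace and stop on an object; FORCE is the grip in N (left out, the last holds). Time passes only in rows, so rows that repeat a pose let the fingers close. It gives the time, the measured TCP pose, the force and the opening at its end, in the units of the state.
- r.sense(): the state, without advancing time (a new reading comes with each control period).
- r.snapshot(name): name is "side" or "top" or "wrist"; returns (picture, depth): 400x640x3 uint8, blue, green, red; 400x640 float32, mm along the optical axis (not along the pixel's ray), 0 where there is no reading.
- r.get_calibration(name): a dict with "mtx" (3x3 intrinsics, pixels), "cam_to_world" (4x4, takes a point from camera to world coordinates). Camera axes: x right, y down, z forward; pixel columns grow to the right and rows downward; lengths in mm; the calibration is good to about 2 mm. A picture is of the moment at which its call begins: read the wrist's pose just before it. get_calibration takes no time and is no camera call; for the wrist camera it gives the pose at the moment of the call.
- r.hand_in(): hands the job in, once; it reports no verdict.
Trained networks look in the newest picture that a camera, given by its name, has taken for a name from the list of things; names that differ only in an ending like _2 or _b are one class to them, and where a whole thing is asked for, a point or a joint stands for the part that bears it (a point fixed in the world has none). Each returns a list of dicts, best first, with "conf" (0 to 1); they miss things now and then, are a little off and sometimes report something else, mostly with a low value. They report only what shows in the picture. A call takes as long as a camera call. They do not tell look-alikes from the thing itself.
- r.look_for(thing, camera): "extent" ([left, top, right, bottom] in pixels, round what is visible of it).
- r.landmark_of(thing, camera): "pixel" ([column, row] in pixels: a listed point, or the origin of a listed thing).
The state is a dict: "time": time; "joint_pos": joint angles; "qd": joint speeds; "joint_efforts": joint torques, N m; "tool_pos": TCP position; "tcp_rot": TCP orientation; "ft_force": force on the tool from outside, world axes, zero at the start; "wrist_torque": the same for the moment, N m; "finger_gap": finger opening in mm.
Only numpy, scipy, OpenCV 4.12 (cv2) and the standard library are available. Lean on these libraries where they do the work, as an engineer would, in place of code of your own. Each camera call takes 0.05 s, during which the arm holds its last target.

### The job

Put the four donated things that stand on the table into the crates with their own kind: the paperback with the books, the double CD with the CDs, and both card games with the card games. Set each one down, without dropping it, in the free room at the front of its crate, standing upright on the crate's floor without leaning, and facing square along the crate like the stock behind it. Leave the mug, the cash tin and the tape roll where they are.

Things in the scene. Friction and masses are not known exactly. Their poses are not given: they have to be found in the camera images.
- paperback_center (a point): Thick paperback book, 36 thick x 110 wide x 178 tall, 0.34 kg, paper pages seen on top. Stands upright and loose on the table at the start. This point is its centre, half-way up (89 above its underside); x is along its thickness (front cover faces -x), y along its width, z up. Front or back to the fore does not matter.
- double_cd_center (a point): Thick double-CD case of hard plastic, 24 thick x 142 wide x 125 tall, 0.2 kg, black hinge strip on its front. Stands upright and loose on the table at the start. This point is its centre, half-way up (62.5 above its underside); x is along its thickness (front cover faces -x), y along its width, z up. Front or back to the fore does not matter.
- card_game_1_center (a point): Small boxed card game, 24 thick x 65 wide x 95 tall, 0.14 kg, one diamond on each face. Stands upright and loose on the table at the start. This point is its centre, half-way up (47.5 above its underside); x is along its thickness (front cover faces -x), y along its width, z up. Front or back to the fore does not matter.
- card_game_2_center (a point): Another boxed card game of the same size as the first, 24 thick x 65 wide x 95 tall, 0.14 kg. Stands upright and loose on the table at the start. This point is its centre, half-way up (47.5 above its underside); x is along its thickness (front cover faces -x), y along its width, z up. Front or back to the fore does not matter.
- book_crate: Red pierced crate, fixed; 300 (x) x 190 (y) x 75 high, walls and floor 6. Origin: centre of underside; x to its far end, y across, z up. One row of paperbacks, 110 wide, up to 178 tall, fill x 6 to 144; x -144 to 6 by y -89 to 89 is free floor. Yellow divider card in the stock. The 3 crates differ only in stock.
- cd_crate: Red pierced crate, fixed; 300 (x) x 190 (y) x 75 high, walls and floor 6. Origin: centre of underside; x to its far end, y across, z up. One row of CD cases, 142 wide, 125 tall, fill x 6 to 144; x -144 to 6 by y -89 to 89 is free floor. Yellow divider card in the stock. The 3 crates differ only in stock.
- game_crate: Red pierced crate, fixed; 300 (x) x 190 (y) x 75 high, walls and floor 6. Origin: centre of underside; x to its far end, y across, z up. Two rows (y = -42 and 42) of card games, each 65 wide, up to 95 tall, fill x 6 to 144; x -144 to 6 by y -89 to 89 is free floor. Yellow divider card in the stock. The 3 crates differ only in stock. Two games fit side by side.
- mug: White mug, 80 across, 95 tall, handle to its +y; origin at the centre of its underside. Bystander, not to be moved.
- cash_tin: Grey steel cash tin, 164 x 129 x 74 high with a bail handle up to 93; origin at the centre of its underside. Bystander, not to be moved.
- tape_roll: Roll of brown packing tape lying flat, 92 across, hole 76, 25 high; origin at the centre of its underside. Bystander, not to be moved.
Mind the look-alikes: they are no part of the job. Leave any red, turquoise or yellow look-alike of the part that bears card_game_2_center alone.

How it is judged (in metres and radians):
At the end, for the whole second after the job is handed in: Each thing stands in the free front part of its kind's crate: centre inside the room, height within 8 mm of standing on the crate floor, upright within 0.12 rad, square to the crate within 0.26 rad (either way round), released, at rest; mug, tin and tape within 30 mm of their starts (x of paperback_center in the frame of book_crate between -0.144 and 0.006 m and y of paperback_center in the frame of book_crate between -0.089 and 0.089 m and z of paperback_center in the frame of book_crate between 0.087 and 0.103 m and angle between each of paperback_center, double_cd_center, card_game_1_center, card_game_2_center's own z axis and vertical below 0.12 rad and angle between the x axis of paperback_center and the x axis of book_crate, either way round below 0.26 rad and linear speed of each of paperback, double_cd, card_game_1, card_game_2 below 0.02 m/s and angular speed of each of paperback, double_cd, card_game_1, card_game_2 below 0.2 rad/s and x of double_cd_center in the frame of cd_crate between -0.144 and 0.006 m and y of double_cd_center in the frame of cd_crate between -0.089 and 0.089 m and z of double_cd_center in the frame of cd_crate between 0.0605 and 0.0765 m and angle between the x axis of double_cd_center and the x axis of cd_crate, either way round below 0.26 rad and x of card_game_1_center in the frame of game_crate between -0.144 and 0.006 m and y of card_game_1_center in the frame of game_crate between -0.089 and 0.089 m and z of card_game_1_center in the frame of game_crate between 0.0455 and 0.0615 m and angle between the x axis of each of card_game_1_center, card_game_2_center and the x axis of game_crate, either way round below 0.26 rad and x of card_game_2_center in the frame of game_crate between -0.144 and 0.006 m and y of card_game_2_center in the frame of game_crate between -0.089 and 0.089 m and z of card_game_2_center in the frame of game_crate between 0.0455 and 0.0615 m and distance of each of mug, cash_tin, tape_roll from where it was at the start of the episode below 0.03 m); the robot touches nothing.
It fails at once if a donated thing is let fall from more than about 3 cm ((contact force between the fingers and paperback below 0.01 N and height (world z) of paperback_center above 0.114 m and linear speed of paperback above 0.4 m/s) or (contact force between the fingers and double_cd below 0.01 N and height (world z) of double_cd_center above 0.0875 m and linear speed of double_cd above 0.4 m/s) or (contact force between the fingers and card_game_1 below 0.01 N and height (world z) of card_game_1_center above 0.0725 m and linear speed of card_game_1 above 0.4 m/s) or (contact force between the fingers and card_game_2 below 0.01 N and height (world z) of card_game_2_center above 0.0725 m and linear speed of card_game_2 above 0.4 m/s)).
It fails at once if the mug is pushed away by 3 cm or more, or knocked over (distance of mug from where it was at the start of the episode above 0.03 m or angle between mug's own z axis and vertical above 0.35 rad).
It fails at once if the cash tin is pushed away by 3 cm or more, or knocked over (distance of cash_tin from where it was at the start of the episode above 0.03 m or angle between cash_tin's own z axis and vertical above 0.35 rad).
It fails at once if the tape roll is pushed away by 3 cm or more, or knocked over (distance of tape_roll from where it was at the start of the episode above 0.03 m or angle between tape_roll's own z axis and vertical above 0.35 rad).
It also fails if it takes over 115 s, if anything falls off the work surface, if the arm or the gripper's body presses on something with over 40 N, if the wrist force passes 120 N, or if a joint passes its speed limit or range.

## Working session

There is one attempt and no reset: what is moved stays moved. The work goes in short steps, Python scripts to look and compute and a shell command to move; the robot and the scene stay as the last step left them, time stands still between calls to the robot, and variables do not carry over. Pictures are saved under pics/ and viewed, and the job is handed in when it is done.

```bash
ls; mkdir -p pics
python3 - <<'E'
from bench import r
import cv2
print(r.sense())
for n in("side","top","wrist"):
    p,d=r.snapshot(n); cv2.imwrite(f"pics/{n}0.png",p); c=r.get_calibration(n); print(n,c["mtx"],c["cam_to_world"])
E
```

```text
pics
{'time': 0.0, 'joint_pos': array([-8.10400166e+01,  7.51485843e+00,  8.53300570e+01,  3.74307210e-03,
        8.72613219e+01, -4.89295547e+00]), 'qd': array([ 0.0513256 , -0.01046809, -0.05001019,  0.04745418,  0.013478  ,
        0.04583758]), 'joint_efforts': array([-8.39700124e-05, -5.69392526e+01, -5.00552130e+01, -3.86745405e-04,
        1.49519480e-02,  1.31444432e-05]), 'tool_pos': array([ 143.61818216, -581.99034765,  230.23958096]), 'tcp_rot': array([-1.79894469e+02, -1.27862849e-02,  1.38527447e+01]), 'ft_force': array([ 0.05215096,  0.38255076, -0.47413597]), 'wrist_torque': array([ 0.04275092,  0.0185304 , -0.03357574]), 'finger_gap': 85.29434628153692}
side [[376.6821506    0.         320.52632209]
 [  0.         376.6821506  204.58419497]
 [  0.           0.           1.        ]] [[-8.61946734e-01 -3.08287110e-01  4.02500789e-01 -2.59864272e+01]
 [-5.06864446e-01  5.42257165e-01 -6.70108648e-01  8.66074882e+02]
 [-1.16730786e-02 -7.81611300e-01 -6.23656568e-01  8.89187121e+02]
 [ 0.00000000e+00  0.00000000e+00  0.00000000e+00  1.00000000e+00]]
top [[382.64353981   0.         323.32439414]
 [  0.         382.64353981 200.09122102]
 [  0.           0.           1.        ]] [[-2.39644703e-02 -9.96687943e-01  7.77100332e-02  3.99737329e+02]
 [-9.99151486e-01  2.64830518e-02  3.15429320e-02 -3.24402664e+01]
 [-3.34964588e-02 -7.68881854e-02 -9.96476891e-01  1.12314574e+03]
 [ 0.00000000e+00  0.00000000e+00  0.00000000e+00  1.00000000e+00]]
wrist [[359.21001352   0.         317.74537097]
 [  0.         359.21001352 199.84755495]
 [  0.           0.           1.        ]] [[ 2.39712259e-01 -9.18069108e-01 -3.15732713e-01  2.24839728e+02]
 [-9.70842857e-01 -2.27175874e-01 -7.65197338e-02 -5.62133953e+02]
 [-1.47645118e-03  3.24869567e-01 -9.45757677e-01  3.73391987e+02]
 [ 0.00000000e+00  0.00000000e+00  0.00000000e+00  1.00000000e+00]]
```

View pics/top0.png

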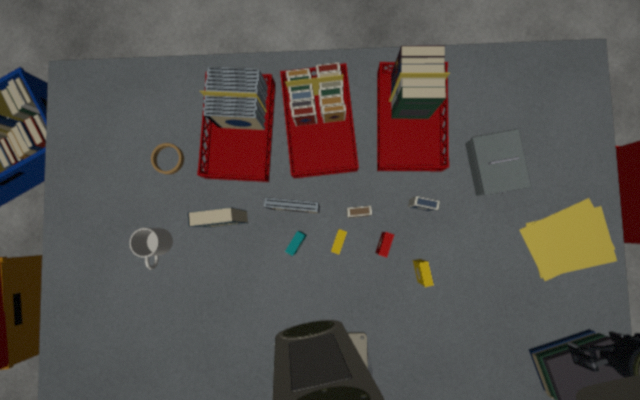

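View pics/side0.png

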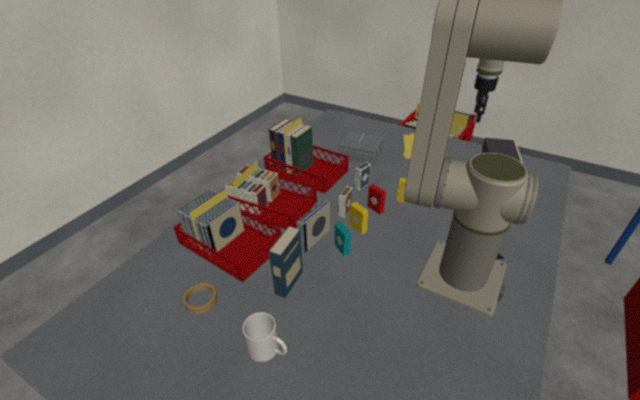

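View pics/wrist0.png

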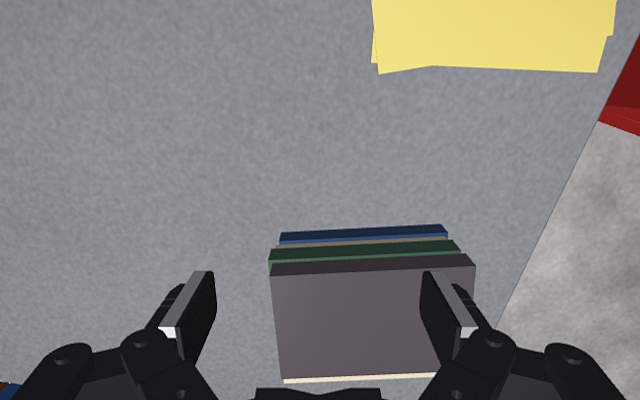

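The top picture shows the paperback at about (215,217), the double CD at (292,205), two card games at (360,212) and (427,203), and the crates from left to right as CD, games and books. The coloured look-alikes are below them. Next I'll measure with depth.

```bash
cat > h.py <<'E'
import numpy as np, cv2
def cloud(d,c):
    K=c["mtx"];T=np.array(c["cam_to_world"])
    v,u=np.mgrid[:400,:640]
    z=d.astype(float)
    P=np.stack([(u-K[0,2])/K[0,0]*z,(v-K[1,2])/K[1,1]*z,z],-1)@T[:3,:3].T+T[:3,3]
    P[d<=0]=np.nan
    return P
def proj(p,c):
    T=np.linalg.inv(c["cam_to_world"]);q=T[:3,:3]@np.array(p)+T[:3,3];q=c["mtx"]@q
    return q[:2]/q[2]
E
python3 - <<'E'
from bench import r
import cv2,numpy as np
from h import *
p,d=r.snapshot("top");c=r.get_calibration("top");P=cloud(d,c)
np.save("P.npy",P)
cv2.imwrite("pics/topcrop.png",cv2.resize(p[40:300,110:540],None,fx=1.85,fy=1.85,interpolation=cv2.INTER_CUBIC))
ps,ds=r.snapshot("side")
cv2.imwrite("pics/sidecrop.png",cv2.resize(ps[100:310,160:460],None,fx=2.6,fy=2.6,interpolation=cv2.INTER_CUBIC))
for nm,box,zr in [("pb",(180,200,250,235),(168,190)),("cd",(255,190,330,220),(115,135)),("gA",(340,200,378,222),(86,104)),("gB",(405,190,447,215),(86,104)),
 ("turq",(280,225,315,262),(86,104)),("yel",(325,225,352,260),(86,104)),("red",(370,225,400,262),(86,104)),("yel2",(408,255,440,292),(86,104))]:
    a,b,e,f=box;Q=P[b:f,a:e].reshape(-1,3);Q=Q[~np.isnan(Q[:,2])]
    m=(Q[:,2]>zr[0])&(Q[:,2]<zr[1]);q=Q[m]
    if len(q)<5: print(nm,len(q),np.nanmax(Q[:,2]));continue
    (cx,cy),(w,h),an=cv2.minAreaRect((q[:,:2]*1).astype(np.float32))
    print(nm,len(q),"mean",q.mean(0).round(1),"rect",round(cx,1),round(cy,1),round(w,1),round(h,1),round(an,1))
for th in ["paperback_center","double_cd_center","card_game_1_center","book_crate","cd_crate","game_crate","mug","cash_tin","tape_roll"]:
    print(th,[(x["pixel"],round(x["conf"],2)) for x in r.landmark_of(th,"top")])
# crate rims
for nm,box in [("cd",(190,60,280,188)),("game",(275,60,365,182)),("book",(370,40,455,178))]:
    a,b,e,f=box;Q=P[b:f,a:e].reshape(-1,3);Q=Q[~np.isnan(Q[:,2])]
    q=Q[(Q[:,2]>66)&(Q[:,2]<80)]
    (cx,cy),(w,h),an=cv2.minAreaRect(q[:,:2].astype(np.float32))
    print(nm,len(q),"rect",round(cx,1),round(cy,1),round(w,1),round(h,1),round(an,1))
E
```

```text
pb 641 mean [439.1 282.6 176.5] rect 439.1 283.0 36.0 110.0 5.2
cd 518 mean [467.7  85.3 124.8] rect 468.2 85.7 141.7 25.2 83.4
gA 226 mean [447.5 -95.8  94.9] rect 447.5 -95.5 24.7 64.6 3.9
gB 234 mean [ 464.6 -275.4   94.6] rect 464.8 -275.7 65.6 24.6 76.9
turq 225 mean [366.   80.   94.9] rect 365.9 80.3 24.5 64.3 57.9
yel 226 mean [367.5 -38.1  95.1] rect 367.5 -38.1 24.6 64.9 69.4
red 233 mean [ 356.9 -163.8   95. ] rect 357.1 -164.2 24.2 64.6 70.3
yel2 249 mean [ 277.7 -265.4   94.7] rect 277.4 -266.2 64.6 25.4 11.5
paperback_center [([221.7, 218.9], 0.96)]
double_cd_center [([292.1, 207.3], 0.71)]
card_game_1_center [([424.3, 203.3], 0.91), ([169.4, 157.4], 0.71)]
book_crate [([408.3, 119.7], 0.85)]
cd_crate [([239.7, 129.2], 0.68)]
game_crate [([320.1, 122.6], 0.63)]
mug [([156.2, 238.2], 0.55)]
cash_tin [([491.4, 167.1], 0.58), ([164.0, 160.3], 0.56), ([359.1, 211.3], 0.22)]
tape_roll [([290.2, 206.1], 0.67), ([168.9, 158.6], 0.59)]
cd 780 rect 702.5 245.8 190.8 302.3 85.2
game 809 rect 710.8 8.4 301.3 190.1 5.0
book 797 rect 714.8 -255.7 191.0 300.3 87.7
```

View pics/topcrop.png

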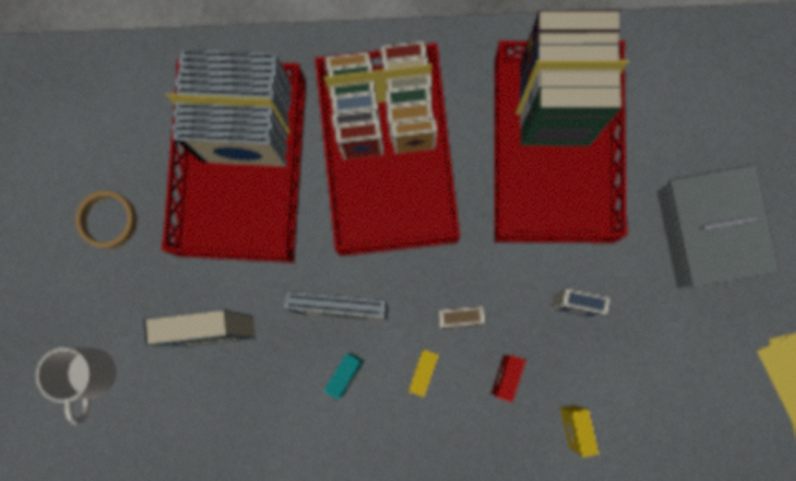

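View pics/sidecrop.png

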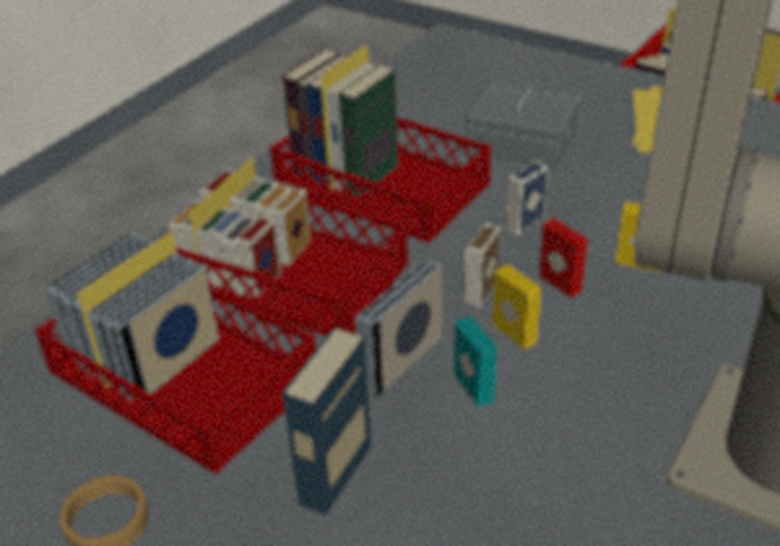

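Everything fits its known size (tops at 177, 125 and 95 mm, crates 300x190). The card games are the two with white edges, A at (447,-96) and B at (465,-276), and the coloured ones are look-alikes. Yaws of the thickness axes: paperback 5.2, CD -6.6, gA 3.9, gB -13.1. Crate yaws: CD -4.8, game 5.0, book -2.3.

```bash
cat > go.py <<'E'
# usage: go.py x y z theta   -> prints row; theta = thickness axis yaw (jaw direction)
import sys,numpy as np
from scipy.spatial.transform import Rotation as R
from bench import r
s=r.sense(); x,y,z,th=map(float,sys.argv[1:5])
A=R.from_euler('xyz',s["tcp_rot"],degrees=True); B=R.from_euler('xyz',[180,0,th+90],degrees=True)
d=A.inv().apply(np.array([x,y,z])-s["tool_pos"])/1000
print("row",d.round(4).tolist()+(A.inv()*B).as_rotvec().round(4).tolist(),"t",round(s["time"],2),"tcp",s["tool_pos"].round(1),s["tcp_rot"].round(1),"F",s["ft_force"].round(1),"gap",round(s["finger_gap"],1))
E
cat > crates.py <<'E'
import numpy as np
C={"cd":(702.5,245.8,-4.8),"game":(710.8,8.4,5.0),"book":(714.8,-255.7,-2.3)}
def w(n,x,y):
    X,Y,t=C[n];t=np.radians(t);return X+x*np.cos(t)-y*np.sin(t),Y+x*np.sin(t)+y*np.cos(t)
if __name__=="__main__":
    for a in [("game",-75,-42),("game",-75,42),("cd",-75,0),("book",-78,0)]: print(a,np.round(w(*a),1))
E
python3 crates.py; python3 go.py 464.7 -275.5 160 -13.1
```

```text
('game', -75, -42) [639.7 -40. ]
('game', -75, 42) [632.4  43.7]
('cd', -75, 0) [627.8 252.1]
('book', -78, 0) [ 636.9 -252.6]
row [0.3852, -0.2212, 0.0713, 0.0, -0.0, -1.1004] t 0.7 tcp [ 143.7 -582.5  231.3] [-180.    -0.    13.9] F [ 0.6  0.  -0.6] gap 85.2
```

```bash
R='[0.385,-0.221,0.071,0,0,-1.1]'; python3 -m crank '[[[0.385,-0.221,0.071,0,0,-1.1],[0.385,-0.221,0.071,0,0,-1.1],[0.385,-0.221,0.071,0,0,-1.1],[0.385,-0.221,0.071,0,0,-1.1],[0.385,-0.221,0.071,0,0,-1.1],[0.385,-0.221,0.071,0,0,-1.1],[0.385,-0.221,0.071,0,0,-1.1],[0.385,-0.221,0.071,0,0,-1.1],[0.385,-0.221,0.071,0,0,-1.1],[0.385,-0.221,0.071,0,0,-1.1]]]' 0 40; python3 go.py 464.7 -275.5 50 -13.1
python3 - <<'E'
from bench import r
import cv2
p,d=r.snapshot("wrist");cv2.imwrite("pics/w1.png",p)
E
```

```text
time: 1.95
tool_pos: [463.9, -277.0, 160.7]
tcp_rot: [180.0, 0.0, 76.8]
ft_force: [0.0, -0.4, 0.5]
finger_gap: 85.3
row [0.0018, 0.0004, 0.1107, 0.0002, 0.0007, -0.0017] t 1.95 tcp [ 463.9 -277.   160.7] [180.    0.   76.8] F [ 0.  -0.4  0.5] gap 85.3
```

View pics/w1.png

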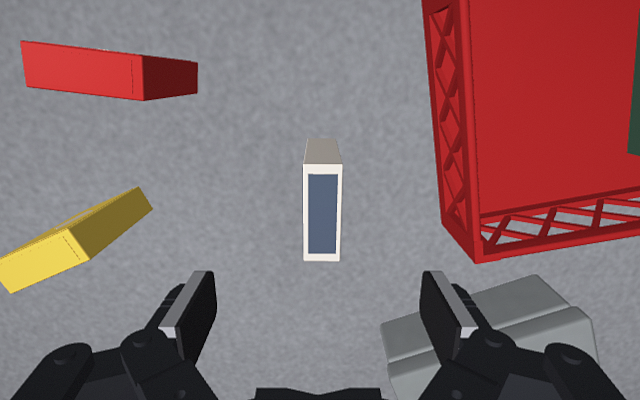

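The wrist picture shows game B's top at columns 303-342, rows 165-260, square to and midway between the fingers. I'll check it against depth, then go down.

```bash
cat > wr.py <<'E'
# wr.py ztop : rect of things at height ztop in wrist view
import sys,numpy as np,cv2
from bench import r
from h import *
zt=float(sys.argv[1]); p,d=r.snapshot("wrist");c=r.get_calibration("wrist");P=cloud(d,c)
m=(np.abs(P[...,2]-zt)<6).astype(np.uint8)
n,l=cv2.connectedComponents(m)
for i in range(1,n):
    q=P[l==i]
    if len(q)<300: continue
    print(len(q),[np.round(v,1) for v in cv2.minAreaRect(q[:,:2].astype(np.float32))],q[:,2].mean().round(1))
E
python3 wr.py 95; python3 -m crank '[[[0.001,0,0.06,0,0,0],[0.001,0,0.11,0,0,0],[0.001,0,0.11,0,0,0],[0.001,0,0.11,0,0,0],[0.001,0,0.11,0,0,0]]]'
```

```text
5793 [array([ 358.7, -163.4]), array([24.9, 66.4]), np.float64(70.0)] 95.3
3887 [array([ 466.8, -275. ]), array([65.6, 24.8]), np.float64(76.4)] 95.3
3434 [array([ 279.5, -264.8]), array([66.2, 24.6]), np.float64(10.6)] 95.0
time: 2.68
tool_pos: [465.9, -278.0, 53.9]
tcp_rot: [179.7, 0.1, 76.7]
ft_force: [0.4, -0.1, 0.3]
finger_gap: 85.5
```

```bash
python3 -m crank '[[[0,0,0.003,0,0,0],[0,0,0.003,0,0,0],[0,0,0.003,0,0,0],[0,0,0.003,0,0,0],[0,0,0.003,0,0,0],[0,0,0.003,0,0,0]]]' 1 40; python3 go.py 465.5 -277 170 -13.1
```

```text
time: 3.42
tool_pos: [466.1, -278.0, 51.1]
tcp_rot: [179.7, 0.1, 76.7]
ft_force: [0.3, 0.4, 2.6]
finger_gap: 23.5
row [0.0006, -0.0001, -0.1189, 0.0054, 0.0026, -0.0029] t 3.42 tcp [ 466.1 -278.    51.1] [1.797e+02 1.000e-01 7.670e+01] F [0.3 0.4 2.6] gap 23.5
```

```bash
python3 -m crank '[[[0,0,-0.03,0,0,0],[0,0,-0.08,0,0,0],[0,0,-0.12,0,0,0],[0,0,-0.12,0,0,0],[0,0,-0.12,0,0,0]]]'; python3 go.py 639.7 -40 170 5
```

```text
time: 4.05
tool_pos: [465.0, -277.2, 170.1]
tcp_rot: [179.8, 0.1, 76.7]
ft_force: [0.5, 0.2, -0.4]
finger_gap: 23.5
row [0.271, 0.1156, -0.0, 0.0037, 0.0027, -0.3188] t 4.05 tcp [ 465.  -277.2  170.1] [1.798e+02 1.000e-01 7.670e+01] F [ 0.5  0.2 -0.4] gap 23.5
```

```bash
python3 -m crank '[[[0.03,0.013,0,0,0,-0.03],[0.08,0.034,0,0,0,-0.09],[0.13,0.056,0,0,0,-0.15],[0.18,0.077,0,0,0,-0.21],[0.23,0.1,0,0,0,-0.27],[0.26,0.112,0,0,0,-0.31],[0.271,0.116,0,0.003,0.002,-0.319],[0.271,0.116,0,0.003,0.002,-0.319],[0.271,0.116,0,0.003,0.002,-0.319]]]'; python3 go.py 639.7 -40 58 5;  python3 - <<'E'
from bench import r
import cv2
p,d=r.snapshot("wrist");cv2.imwrite("pics/w2.png",p)
E
```

```text
time: 5.18
tool_pos: [639.2, -41.2, 169.2]
tcp_rot: [-180.0, 0.1, 94.9]
ft_force: [-0.5, -0.8, -1.2]
finger_gap: 23.9
row [0.0013, 0.0007, 0.1112, -0.0009, 0.001, -0.0013] t 5.17 tcp [639.2 -41.2 169.2] [-1.80e+02  1.00e-01  9.49e+01] F [-0.5 -0.8 -1.2] gap 23.9
```

View pics/w2.png

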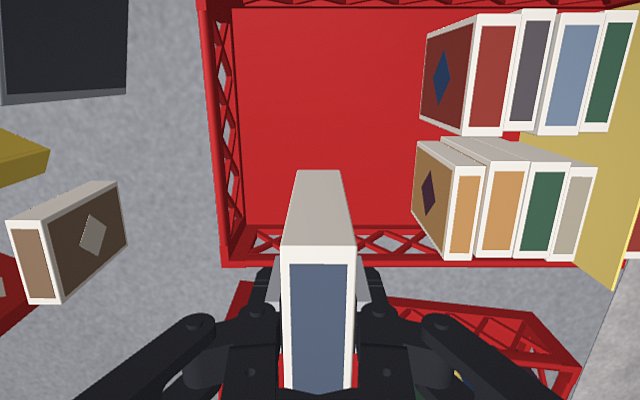

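The game hangs straight between the fingers (columns 282-355), inside the crate's near-right area and clear of its wall. I'll lower it.

```bash
python3 -m crank '[[[0.001,0.001,0.04,0,0,0],[0.001,0.001,0.08,0,0,0],[0.001,0.001,0.1,0,0,0],[0.001,0.001,0.108,0,0,0],[0.001,0.001,0.108,0,0,0],[0.001,0.001,0.11,0,0,0],[0.001,0.001,0.111,0,0,0],[0.001,0.001,0.111,0,0,0]]]'; python3 go.py 639.7 -40 58 5
```

```text
time: 6.22
tool_pos: [640.6, -40.4, 59.1]
tcp_rot: [180.0, 0.1, 94.9]
ft_force: [-0.8, 0.0, -0.2]
finger_gap: 23.8
row [0.0005, -0.0009, 0.0011, 0.0006, 0.0012, -0.0015] t 6.22 tcp [640.6 -40.4  59.1] [1.80e+02 1.00e-01 9.49e+01] F [-0.8  0.  -0.2] gap 23.8
```

```bash
python3 -m crank '[[[0,0,0.001,0,0,0],[0,0,0.002,0,0,0],[0,0,0.003,0,0,0],[0,0,0.003,0,0,0]]]'
```

```text
time: 6.72
tool_pos: [640.9, -40.4, 57.1]
tcp_rot: [179.9, 0.1, 94.9]
ft_force: [-2.6, 0.4, 5.5]
finger_gap: 23.7
```

Floor contact shows at 5.5 N, so I'll release and go up.

```bash
python3 -m crank '[[[0,0,0,0,0,0],[0,0,0,0,0,0],[0,0,0,0,0,0],[0,0,0,0,0,0]]]' 0.4; python3 -m crank '[[[0,0,-0.02,0,0,0],[0,0,-0.06,0,0,0],[0,0,-0.11,0,0,0],[0,0,-0.11,0,0,0],[0,0,-0.11,0,0,0]]]'; python3 go.py 447.5 -95.6 170 3.9
```

```text
time: 7.22
tool_pos: [640.8, -40.3, 57.0]
tcp_rot: [180.0, 0.1, 94.9]
ft_force: [-0.4, 0.7, -0.7]
finger_gap: 51.6
time: 7.85
tool_pos: [641.0, -40.3, 168.2]
tcp_rot: [179.9, 0.1, 94.9]
ft_force: [0.0, -0.9, -1.0]
finger_gap: 51.3
row [-0.0385, -0.1976, -0.0022, 0.0024, 0.0016, 0.0178] t 7.85 tcp [641.  -40.3 168.2] [1.799e+02 1.000e-01 9.490e+01] F [ 0.  -0.9 -1. ] gap 51.3
```

```bash
python3 -m crank '[[[-0.012,-0.06,0,0,0,0.018],[-0.0385,-0.1976,-0.002,0,0,0.018],[-0.0385,-0.1976,-0.002,0,0,0.018],[-0.0385,-0.1976,-0.002,0,0,0.018],[-0.0385,-0.1976,-0.002,0,0,0.018],[-0.0385,-0.1976,-0.002,0,0,0.018],[-0.0385,-0.1976,-0.002,0,0,0.018]]]' 0; python3 go.py 447.5 -95.6 50 3.9; python3 wr.py 95;python3 wr.py 101
python3 - <<'E'
from bench import r
import cv2
p,d=r.snapshot("wrist");cv2.imwrite("pics/w3.png",p)
p,d=r.snapshot("top");cv2.imwrite("pics/t3.png",p)
E
```

```text
time: 8.72
tool_pos: [448.2, -95.3, 169.6]
tcp_rot: [179.9, 0.1, 93.9]
ft_force: [0.1, 0.2, -0.4]
finger_gap: 85.4
row [-0.0001, -0.0009, 0.1196, 0.0021, 0.0013, 0.0005] t 8.72 tcp [448.2 -95.3 169.6] [1.799e+02 1.000e-01 9.390e+01] F [ 0.1  0.2 -0.4] gap 85.4
4821 [array([369.3, -36.6]), array([24.9, 65.7]), np.float64(69.1)] 95.2
1942 [array([630.2, -37.9]), array([ 8. , 64.8]), np.float64(5.7)] 95.6
3569 [array([449.3, -94.2]), array([24.8, 65. ]), np.float64(4.0)] 95.3
1238 [array([ 342.2, -156.7]), array([25.7, 30.3]), np.float64(67.9)] 94.7
470 [array([ 385.7, -171.2]), array([28. , 13.8]), np.float64(89.9)] 94.4
3293 [array([369.6, -36.9]), array([23.9, 64.7]), np.float64(69.0)] 95.8
2159 [array([628.9, -39.5]), array([16.2, 66.4]), np.float64(17.6)] 99.9
2557 [array([449.1, -94.1]), array([23.8, 64.4]), np.float64(3.8)] 95.7
719 [array([ 340.6, -156.1]), array([24.2, 26. ]), np.float64(69.2)] 95.6
```

View pics/w3.png

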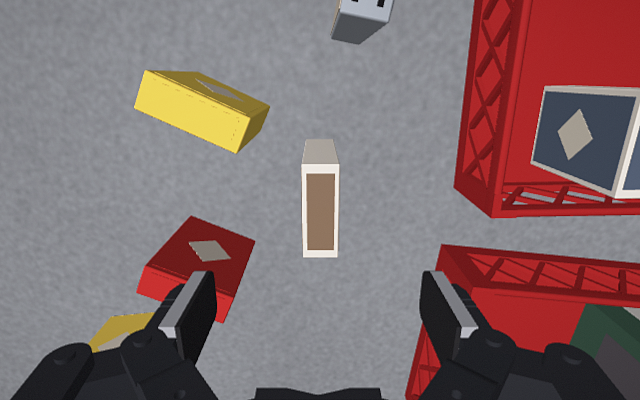

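View pics/t3.png

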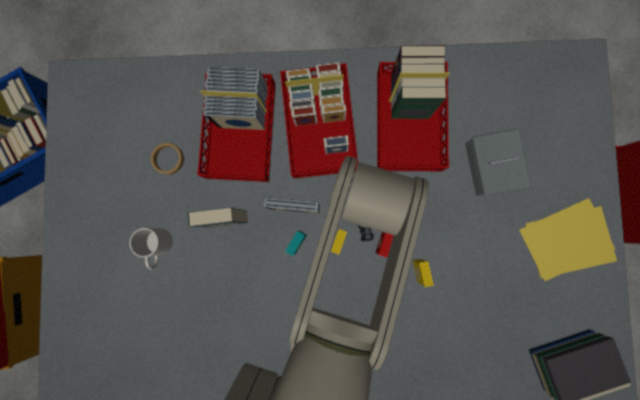

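Game B stands in the game crate (top picture, about (337,144)), and game A's top (columns 303-338) is centred between the fingers. Going down on A.

```bash
python3 -m crank '[[[0,0,0.06,0,0,0],[0,0,0.12,0,0,0],[0,0,0.12,0,0,0],[0,0,0.12,0,0,0],[0,0,0.12,0,0,0]]]'; python3 -m crank '[[[0,0,0.001,0,0,0],[0,0,0.001,0,0,0],[0,0,0.001,0,0,0],[0,0,0.001,0,0,0],[0,0,0.001,0,0,0],[0,0,0.001,0,0,0]]]' 1 40;  python3 -m crank '[[[0,0,-0.03,0,0,0],[0,0,-0.08,0,0,0],[0,0,-0.12,0,0,0],[0,0,-0.12,0,0,0],[0,0,-0.12,0,0,0]]]'; python3 go.py 632.4 43.7 170 5
```

```text
time: 9.55
tool_pos: [450.6, -96.3, 52.8]
tcp_rot: [179.6, 0.2, 93.9]
ft_force: [0.8, -0.8, 0.1]
finger_gap: 85.6
time: 10.3
tool_pos: [450.8, -96.4, 52.1]
tcp_rot: [179.6, 0.2, 93.9]
ft_force: [0.0, -0.5, 4.1]
finger_gap: 23.9
time: 10.92
tool_pos: [449.2, -95.8, 170.8]
tcp_rot: [179.7, 0.2, 93.9]
ft_force: [-0.5, -0.1, -2.6]
finger_gap: 23.8
row [0.1266, 0.1923, 0.0015, 0.0056, 0.0029, -0.0188] t 10.93 tcp [449.2 -95.8 170.8] [179.7   0.2  93.9] F [-0.5 -0.1 -2.6] gap 23.8
```

```bash
python3 -m crank '[[[0.015,0.023,0,0,0,0],[0.045,0.068,0,0,0,0],[0.075,0.114,0,0,0,0],[0.105,0.16,0,0,0,-0.01],[0.12,0.182,0,0,0,-0.019],[0.127,0.192,0.001,0.005,0.003,-0.019],[0.127,0.192,0.001,0.005,0.003,-0.019],[0.127,0.192,0.001,0.005,0.003,-0.019]]]'; python3 go.py 632.4 43.7 60 5
```

```text
time: 11.92
tool_pos: [631.1, 43.2, 169.9]
tcp_rot: [-180.0, 0.0, 95.0]
ft_force: [-0.9, -1.0, -0.9]
finger_gap: 23.6
row [0.0004, 0.0014, 0.1099, -0.0008, 0.0001, -0.0007] t 11.93 tcp [631.1  43.2 169.9] [-180.    0.   95.] F [-0.9 -1.  -0.9] gap 23.6
```

```bash
python3 -m crank '[[[0,0.001,0.04,0,0,0],[0,0.001,0.08,0,0,0],[0,0.001,0.1,0,0,0],[0,0.001,0.108,0,0,0],[0,0.001,0.108,0,0,0],[0,0.001,0.11,0,0,0],[0,0.001,0.11,0,0,0]]]'; python3 -m crank '[[[0,0,0.001,0,0,0],[0,0,0.002,0,0,0],[0,0,0.003,0,0,0],[0,0,0.003,0,0,0]]]'
```

```text
time: 12.8
tool_pos: [632.9, 43.2, 61.1]
tcp_rot: [179.9, 0.0, 95.0]
ft_force: [-1.0, -0.3, -2.2]
finger_gap: 23.8
time: 13.3
tool_pos: [633.0, 43.3, 58.2]
tcp_rot: [179.9, 0.0, 95.0]
ft_force: [-0.7, -0.3, -0.0]
finger_gap: 23.8
```

```bash
python3 -m crank '[[[0,0,0.001,0,0,0],[0,0,0.002,0,0,0],[0,0,0.002,0,0,0]]]'
```

```text
time: 13.68
tool_pos: [633.2, 43.4, 58.1]
tcp_rot: [179.9, 0.0, 95.0]
ft_force: [-6.7, 1.1, 14.0]
finger_gap: 23.6
```

Contact. Release, go up, then on to the CD.

```bash
python3 -m crank '[[[0,0,-0.001,0,0,0],[0,0,-0.001,0,0,0],[0,0,-0.001,0,0,0],[0,0,-0.001,0,0,0]]]' 0.4; python3 -m crank '[[[0,0,-0.02,0,0,0],[0,0,-0.06,0,0,0],[0,0,-0.12,0,0,0],[0,0,-0.14,0,0,0],[0,0,-0.14,0,0,0]]]'; python3 go.py 468.8 86.2 195 -6.6
```

```text
time: 14.18
tool_pos: [633.1, 43.4, 58.8]
tcp_rot: [179.9, 0.0, 95.0]
ft_force: [0.8, 0.7, -0.3]
finger_gap: 51.1
time: 14.8
tool_pos: [634.5, 43.4, 202.3]
tcp_rot: [179.6, 0.0, 95.0]
ft_force: [-0.4, -1.1, -0.5]
finger_gap: 51.4
row [0.057, -0.1614, 0.0061, 0.0069, 0.0002, 0.202] t 14.8 tcp [634.5  43.4 202.3] [179.6   0.   95. ] F [-0.4 -1.1 -0.5] gap 51.4
```

```bash
python3 -m crank '[[[0.02,-0.054,0.006,0.006,0,0.07],[0.057,-0.161,0.006,0.006,0,0.2],[0.057,-0.161,0.006,0.006,0,0.2],[0.057,-0.161,0.006,0.006,0,0.2],[0.057,-0.161,0.006,0.006,0,0.2],[0.057,-0.161,0.006,0.006,0,0.2]]]' 0; python3 go.py 468.8 86.2 80 -6.6; python3 wr.py 125
python3 - <<'E'
from bench import r
import cv2
p,d=r.snapshot("wrist");cv2.imwrite("pics/w4.png",p)
E
```

```text
time: 15.55
tool_pos: [470.0, 85.9, 194.8]
tcp_rot: [180.0, 0.0, 83.5]
ft_force: [0.4, 0.6, -0.0]
finger_gap: 85.5
row [0.0002, -0.0013, 0.1148, 0.0006, 0.0003, 0.0015] t 15.55 tcp [470.   85.9 194.8] [180.    0.   83.5] F [ 0.4  0.6 -0. ] gap 85.5
8192 [array([470.3,  86.8]), array([141.4,  25.1]), np.float64(83.3)] 125.3
```

View pics/w4.png

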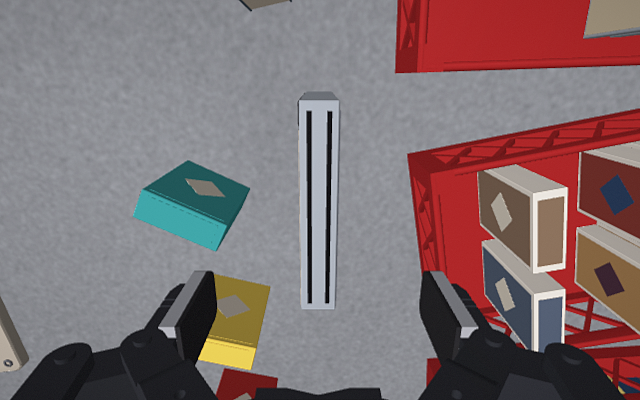

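Both games stand side by side in their crate, square with the stock. The CD (columns 299-339) is centred between the fingers. I'll narrow the fingers a little to stay clear of the turquoise look-alike and go down.

```bash
python3 -m crank '[[[0,-0.001,0.03,0,0,0],[0,-0.001,0.08,0,0,0],[0,-0.001,0.115,0,0,0],[0,-0.001,0.115,0,0,0],[0,-0.001,0.115,0,0,0]]]' 0.3; python3 -m crank '[[[0,0,0.001,0,0,0],[0,0,0.001,0,0,0],[0,0,0.001,0,0,0],[0,0,0.001,0,0,0],[0,0,0.001,0,0,0],[0,0,0.001,0,0,0]]]' 1 40;  python3 -m crank '[[[0,0,-0.03,0,0,0],[0,0,-0.08,0,0,0],[0,0,-0.13,0,0,0],[0,0,-0.13,0,0,0],[0,0,-0.13,0,0,0]]]'; python3 go.py 627.8 252.1 210 -4.8
```

```text
time: 16.27
tool_pos: [470.2, 85.9, 81.4]
tcp_rot: [179.9, -0.0, 83.5]
ft_force: [0.3, 0.8, -0.3]
finger_gap: 59.8
time: 17.02
tool_pos: [471.4, 86.1, 82.0]
tcp_rot: [179.7, -0.0, 83.5]
ft_force: [-1.0, 1.1, 7.0]
finger_gap: 23.7
time: 17.65
tool_pos: [470.5, 86.1, 211.5]
tcp_rot: [179.8, -0.0, 83.5]
ft_force: [-0.7, 0.4, -2.1]
finger_gap: 23.4
row [0.1828, 0.1374, 0.0022, 0.0042, -0.0004, -0.0302] t 17.65 tcp [470.5  86.1 211.5] [179.8  -0.   83.5] F [-0.7  0.4 -2.1] gap 23.4
```

```bash
python3 -m crank '[[[0.018,0.014,0,0,0,0],[0.055,0.041,0,0,0,0],[0.092,0.069,0,0,0,-0.01],[0.129,0.097,0,0,0,-0.02],[0.16,0.12,0.002,0,0,-0.03],[0.178,0.133,0.002,0.003,0,-0.03],[0.183,0.137,0.002,0.003,0,-0.03],[0.183,0.137,0.002,0.003,0,-0.03],[0.183,0.137,0.002,0.003,0,-0.03]]]'; python3 go.py 627.8 252.1 90 -4.8
python3 - <<'E'
from bench import r
import cv2
p,d=r.snapshot("wrist");cv2.imwrite("pics/w5.png",p)
E
```

```text
time: 18.77
tool_pos: [626.8, 251.5, 209.7]
tcp_rot: [180.0, 0.0, 85.2]
ft_force: [-0.4, -0.7, -2.2]
finger_gap: 23.7
row [0.0007, 0.0009, 0.1197, 0.0003, 0.0002, -0.0007] t 18.77 tcp [626.8 251.5 209.7] [180.    0.   85.2] F [-0.4 -0.7 -2.2] gap 23.7
```

View pics/w5.png

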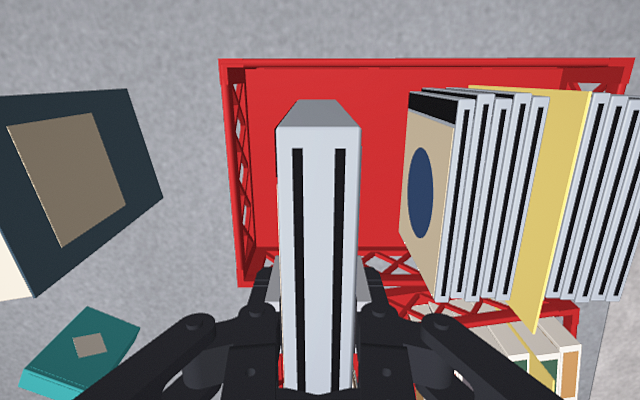

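The CD hangs straight over the free part of the CD crate with room to both side walls. I'll lower it.

```bash
python3 -m crank '[[[0.001,0.001,0.04,0,0,0],[0.001,0.001,0.08,0,0,0],[0.001,0.001,0.105,0,0,0],[0.001,0.001,0.116,0,0,0],[0.001,0.001,0.118,0,0,0],[0.001,0.001,0.119,0,0,0],[0.001,0.001,0.12,0,0,0]]]'; python3 -m crank '[[[0,0,0.001,0,0,0],[0,0,0.002,0,0,0],[0,0,0.003,0,0,0],[0,0,0.003,0,0,0]]]'
```

```text
time: 19.7
tool_pos: [629.1, 252.8, 91.7]
tcp_rot: [179.8, -0.1, 85.2]
ft_force: [-0.1, -0.2, -1.7]
finger_gap: 23.2
time: 20.2
tool_pos: [629.0, 252.7, 88.5]
tcp_rot: [179.8, -0.1, 85.2]
ft_force: [-0.7, 0.4, -2.2]
finger_gap: 23.4
```

```bash
python3 -m crank '[[[0,0,0.001,0,0,0],[0,0,0.002,0,0,0],[0,0,0.002,0,0,0]]]'
```

```text
time: 20.58
tool_pos: [629.3, 252.8, 88.2]
tcp_rot: [179.8, -0.1, 85.2]
ft_force: [-4.4, -1.3, 8.3]
finger_gap: 23.8
```

```bash
python3 -m crank '[[[0,0,-0.001,0,0,0],[0,0,-0.001,0,0,0],[0,0,-0.001,0,0,0],[0,0,-0.001,0,0,0]]]' 0.4; python3 -m crank '[[[0,0,-0.02,0,0,0],[0,0,-0.06,0,0,0],[0,0,-0.12,0,0,0],[0,0,-0.165,0,0,0],[0,0,-0.165,0,0,0],[0,0,-0.165,0,0,0]]]'; python3 go.py 440.5 283.2 250 5.2
```

```text
time: 21.08
tool_pos: [629.1, 252.8, 88.9]
tcp_rot: [179.8, -0.1, 85.2]
ft_force: [-0.2, 0.1, 0.3]
finger_gap: 50.7
time: 21.82
tool_pos: [628.7, 252.7, 254.9]
tcp_rot: [179.7, -0.1, 85.2]
ft_force: [-1.4, 0.6, -1.2]
finger_gap: 51.3
row [0.0145, -0.1901, 0.0041, 0.0045, -0.0012, -0.1753] t 21.82 tcp [628.7 252.7 254.9] [ 1.797e+02 -1.000e-01  8.520e+01] F [-1.4  0.6 -1.2] gap 51.3
```

```bash
python3 -m crank '[[[0.005,-0.06,0,0,0,-0.06],[0.0145,-0.19,0.004,0.004,0,-0.175],[0.0145,-0.19,0.004,0.004,0,-0.175],[0.0145,-0.19,0.004,0.004,0,-0.175],[0.0145,-0.19,0.004,0.004,0,-0.175],[0.0145,-0.19,0.004,0.004,0,-0.175],[0.0145,-0.19,0.004,0.004,0,-0.175]]]' 0; python3 go.py 440.5 283.2 130 5.2; python3 wr.py 178
python3 - <<'E'
from bench import r
import cv2
p,d=r.snapshot("wrist");cv2.imwrite("pics/w6.png",p)
p,d=r.snapshot("top");cv2.imwrite("pics/t6.png",p)
E
```

```text
time: 22.7
tool_pos: [441.7, 282.9, 250.0]
tcp_rot: [180.0, -0.1, 95.1]
ft_force: [1.2, -0.6, 0.5]
finger_gap: 85.4
row [0.0003, -0.0012, 0.12, 0.0005, -0.0009, -0.0014] t 22.7 tcp [441.7 282.9 250. ] [ 1.80e+02 -1.00e-01  9.51e+01] F [ 1.2 -0.6  0.5] gap 85.4
8986 [array([441.3, 284.3]), array([ 36.1, 109.8]), np.float64(5.2)] 176.9
```

View pics/w6.png

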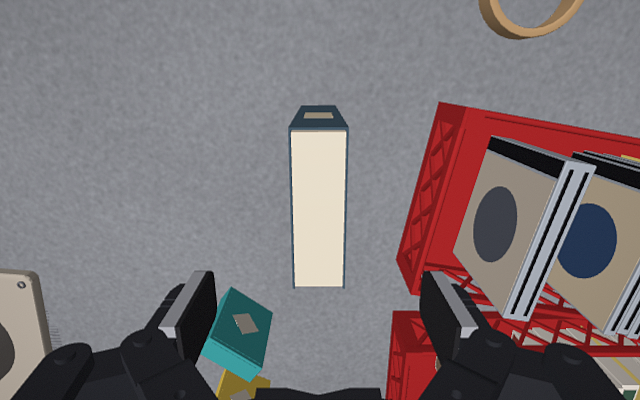

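View pics/t6.png

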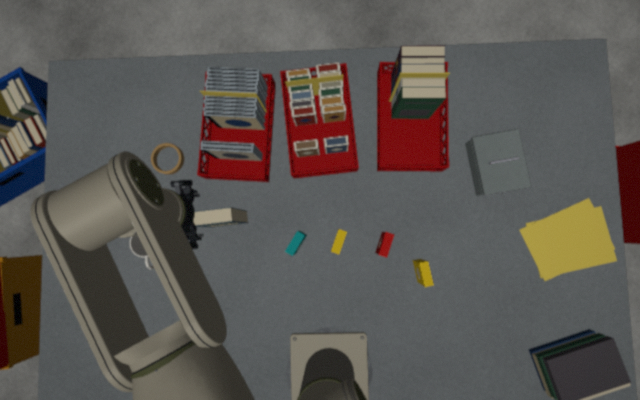

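The CD stands upright and square in its crate. The paperback's top (columns 290-348) is centred between the fingers, and the mug, tin and tape have not moved. I'll grasp the paperback.

```bash
python3 -m crank '[[[0.001,0,0.04,0,0,0],[0.001,0,0.09,0,0,0],[0.001,0,0.12,0,0,0],[0.001,0,0.12,0,0,0],[0.001,0,0.12,0,0,0]]]'; python3 -m crank '[[[0,0,0.001,0,0,0],[0,0,0.001,0,0,0],[0,0,0.001,0,0,0],[0,0,0.001,0,0,0],[0,0,0.001,0,0,0],[0,0,0.001,0,0,0]]]' 1 60;  python3 -m crank '[[[0,0,-0.03,0,0,0],[0,0,-0.07,0,0,0],[0,0,-0.12,0,0,0],[0,0,-0.16,0,0,0],[0,0,-0.16,0,0,0],[0,0,-0.16,0,0,0]]]'; python3 go.py 636.9 -252.6 290 -2.3
```

```text
time: 23.48
tool_pos: [442.1, 284.5, 131.5]
tcp_rot: [179.9, -0.1, 95.1]
ft_force: [0.3, 0.4, 0.8]
finger_gap: 85.7
time: 24.22
tool_pos: [442.5, 284.8, 131.6]
tcp_rot: [179.8, -0.1, 95.1]
ft_force: [-1.8, 0.3, 5.9]
finger_gap: 35.4
time: 24.98
tool_pos: [441.5, 284.1, 289.7]
tcp_rot: [179.9, -0.1, 95.1]
ft_force: [0.6, 0.2, -3.4]
finger_gap: 35.4
row [-0.552, 0.1466, -0.0009, 0.001, -0.0015, 0.1298] t 24.98 tcp [441.5 284.1 289.7] [ 1.799e+02 -1.000e-01  9.510e+01] F [ 0.6  0.2 -3.4] gap 35.4
```

```bash
python3 -m crank '[[[-0.02,0.005,0,0,0,0],[-0.06,0.016,0,0,0,0.01],[-0.105,0.028,0,0,0,0.02],[-0.15,0.04,0,0,0,0.03],[-0.195,0.052,0,0,0,0.045],[-0.24,0.064,0,0,0,0.055],[-0.285,0.076,0,0,0,0.065],[-0.33,0.088,0,0,0,0.075],[-0.355,0.094,0,0,0,0.083],[-0.36,0.096,0,0,0,0.085]]]'; python3 go.py 636.9 -252.6 290 -2.3
```

```text
time: 26.22
tool_pos: [568.3, -67.3, 286.0]
tcp_rot: [-179.8, -0.1, 90.1]
ft_force: [-0.2, 1.2, -4.0]
finger_gap: 35.4
row [-0.1854, 0.0681, -0.0047, -0.0041, -0.0022, 0.0423] t 26.23 tcp [568.3 -67.3 286. ] [-1.798e+02 -1.000e-01  9.010e+01] F [-0.2  1.2 -4. ] gap 35.4
```

```bash
python3 -m crank '[[[-0.02,0.007,-0.004,0,0,0],[-0.06,0.022,-0.005,0,0,0.01],[-0.1,0.037,-0.005,0,0,0.02],[-0.14,0.051,-0.005,0,0,0.035],[-0.17,0.062,-0.005,-0.003,-0.002,0.042],[-0.185,0.068,-0.005,-0.004,-0.002,0.042],[-0.185,0.068,-0.005,-0.004,-0.002,0.042],[-0.185,0.068,-0.005,-0.004,-0.002,0.042],[-0.185,0.068,-0.005,-0.004,-0.002,0.042]]]'; python3 go.py 636.9 -252.6 140 -2.3
python3 - <<'E'
from bench import r
import cv2
p,d=r.snapshot("wrist");cv2.imwrite("pics/w7.png",p)
E
```

```text
time: 27.35
tool_pos: [636.8, -251.0, 290.7]
tcp_rot: [180.0, -0.0, 87.8]
ft_force: [-0.2, 0.5, -3.3]
finger_gap: 35.2
row [-0.0017, 0.0002, 0.1507, 0.0001, -0.0003, 0.0016] t 27.35 tcp [ 636.8 -251.   290.7] [180.   -0.   87.8] F [-0.2  0.5 -3.3] gap 35.2
```

View pics/w7.png

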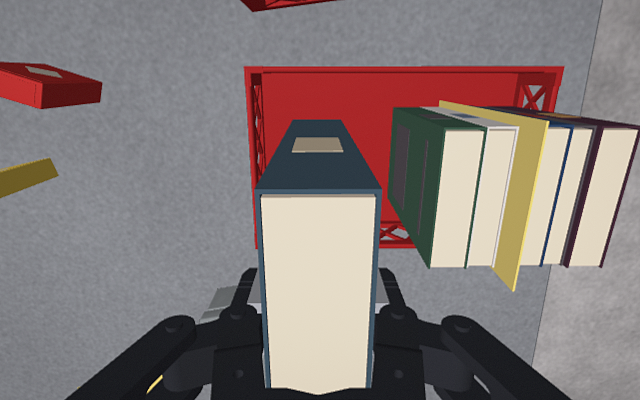

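The paperback hangs straight over the book crate's free front, clear of the stock (columns 390 and up). I'll lower it.

```bash
python3 -m crank '[[[-0.001,0,0.02,0,0,0],[-0.001,0,0.06,0,0,0],[-0.001,0,0.1,0,0,0],[-0.001,0,0.13,0,0,0],[-0.001,0,0.143,0,0,0],[-0.001,0,0.147,0,0,0],[-0.001,0,0.149,0,0,0],[-0.001,0,0.15,0,0,0]]]'; python3 -m crank '[[[0,0,0.001,0,0,0],[0,0,0.002,0,0,0],[0,0,0.003,0,0,0],[0,0,0.003,0,0,0]]]'
```

```text
time: 28.4
tool_pos: [637.7, -252.5, 142.4]
tcp_rot: [179.9, 0.1, 87.8]
ft_force: [0.4, -0.3, -2.6]
finger_gap: 35.3
time: 28.9
tool_pos: [637.5, -252.4, 139.1]
tcp_rot: [179.9, 0.0, 87.8]
ft_force: [0.4, -0.4, -3.2]
finger_gap: 35.2
```

```bash
python3 -m crank '[[[0,0,0.001,0,0,0],[0,0,0.002,0,0,0],[0,0,0.002,0,0,0]]]'
```

```text
time: 29.28
tool_pos: [637.7, -252.6, 137.7]
tcp_rot: [179.8, 0.1, 87.8]
ft_force: [-2.1, -0.2, 0.8]
finger_gap: 35.4
```

```bash
python3 -m crank '[[[0,0,0.001,0,0,0],[0,0,0.001,0,0,0]]]'; python3 -m crank '[[[0,0,0,0,0,0],[0,0,0,0,0,0],[0,0,0,0,0,0],[0,0,0,0,0,0]]]' 0.3; python3 -m crank '[[[0,0,-0.02,0,0,0],[0,0,-0.06,0,0,0],[0,0,-0.12,0,0,0],[0,0,-0.15,0,0,0],[0,0,-0.15,0,0,0],[0,0,-0.15,0,0,0]]]'; python3 go.py 400 -300 300 -20
```

```text
time: 29.52
tool_pos: [637.7, -252.8, 137.7]
tcp_rot: [179.8, 0.1, 87.8]
ft_force: [-3.8, -0.3, 4.0]
finger_gap: 35.6
time: 30.02
tool_pos: [637.7, -252.8, 137.5]
tcp_rot: [179.8, 0.1, 87.8]
ft_force: [1.0, 0.4, 0.3]
finger_gap: 59.9
time: 30.78
tool_pos: [637.2, -252.5, 287.8]
tcp_rot: [179.8, 0.1, 87.8]
ft_force: [-0.5, 1.0, -0.9]
finger_gap: 59.7
row [-0.0566, -0.2351, -0.0129, 0.0033, 0.0009, 0.3105] t 30.77 tcp [ 637.2 -252.5  287.8] [1.798e+02 1.000e-01 8.780e+01] F [-0.5  1.  -0.9] gap 59.7
```

Back off for a clear view from above and check everything.

```bash
python3 -m crank '[[[-0.02,-0.06,-0.01,0,0,0.1],[-0.055,-0.235,-0.012,0,0,0.31],[-0.055,-0.235,-0.012,0,0,0.31],[-0.055,-0.235,-0.012,0,0,0.31],[-0.055,-0.235,-0.012,0,0,0.31],[-0.055,-0.235,-0.012,0,0,0.31],[-0.055,-0.235,-0.012,0,0,0.31]]]'
python3 - <<'E'
from bench import r
import cv2,numpy as np
from h import *
from crates import C
p,d=r.snapshot("top");c=r.get_calibration("top");P=cloud(d,c)
P0=np.load("P.npy")
cv2.imwrite("pics/t8.png",p)
ps,ds=r.snapshot("side");cv2.imwrite("pics/s8.png",cv2.resize(ps[80:310,140:460],None,fx=2.5,fy=2.5,interpolation=cv2.INTER_CUBIC))
for nm,x0,x1,y0,y1,zt in [("cd",-140,0,-85,85,131),("game",-140,0,-85,-2,101),("game",-140,0,2,85,101),("book",-140,0,-85,85,184)]:
    X,Y,t=C[nm];t=np.radians(t);R=np.array([[np.cos(t),np.sin(t)],[-np.sin(t),np.cos(t)]])
    L=(P[...,:2]-[X,Y])@R.T; z=P[...,2]
    m=(L[...,0]>x0)&(L[...,0]<x1)&(L[...,1]>y0)&(L[...,1]<y1)&(abs(z-zt)<8)
    print(nm,m.sum(),[np.round(v,1) for v in cv2.minAreaRect(L[m].astype(np.float32))],"z",np.median(z[m]).round(1))
for nm,(a,b,e,f) in {"mug":(125,222,165,272),"tin":(464,128,530,198),"tape":(148,140,186,178)}.items():
    print(nm,[Q[b:f,a:e][Q[b:f,a:e,2]>18].mean(0).round(1) for Q in (P0,P)])
E
```

```text
time: 31.65
tool_pos: [400.9, -298.0, 298.5]
tcp_rot: [179.9, -0.0, 70.1]
ft_force: [0.5, -0.2, 0.4]
finger_gap: 59.7
cd 509 [array([-76.2,  -0.3]), array([142.6,  25.8]), np.float64(89.7)] z 130.6
game 222 [array([-76.7, -39.9]), array([64.6, 25.4]), np.float64(88.7)] z 100.8
game 227 [array([-76.9,  42.9]), array([64.9, 24.9]), np.float64(89.8)] z 100.7
book 679 [array([-79.1,  -1.3]), array([ 37.5, 109.4]), np.float64(0.5)] z 182.2
mug [array([370. , 494.2,  65.8]), array([369.9, 494.3,  65.5])]
tin [array([ 572.3, -480.7,   70.3]), array([ 555.3, -437.5,  168.7])]
tape [array([621.2, 463.5,  24.1]), array([621.1, 463.4,  24.1])]
```

View pics/t8.png

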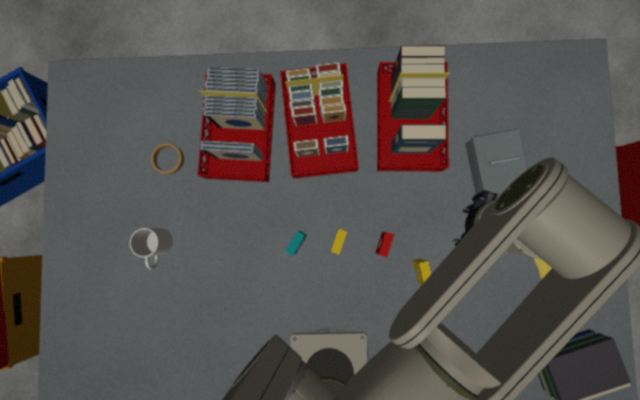

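View pics/s8.png

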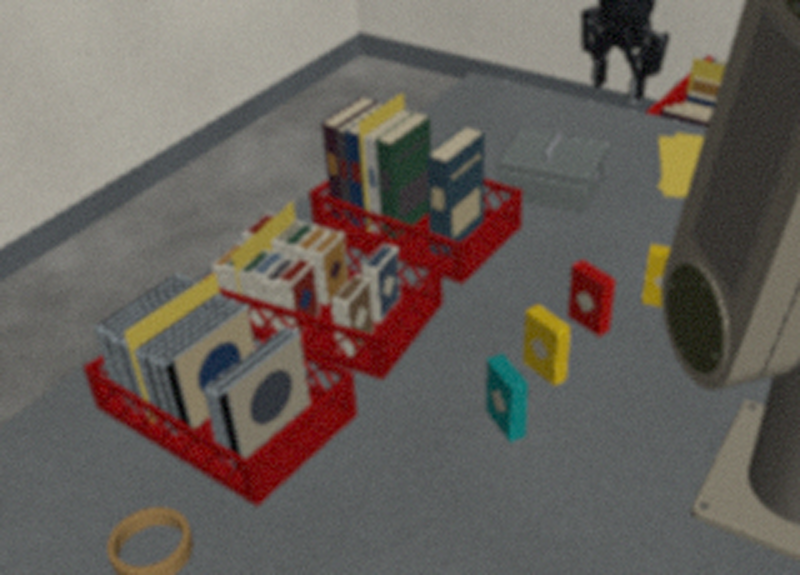

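All four stand square and upright at the right height. The tin's numbers differ only because the arm covers part of it in this view; its visible edges are at the same pixels as before. I'll hand in.

Run:
```python
from bench import r
print(r.hand_in())
```

```text
the job is handed in; nothing more can be done
None
```

All four donated things are in the crates of their own kind, and I handed the job in at about 32 s of the 115 s allowed. Each was lowered until it touched the crate floor, then released.

Last checks from the top camera, in each crate's own frame:

| Thing | Crate | Position x, y (mm) | Off square | Top height (mm) | Expected top (mm) |
|---|---|---|---|---|---|
| Paperback | book | (-79, -1) | 0.5° | 182 | 184 |
| Double CD | CD | (-76, 0) | 0.3° | 131 | 131 |
| Card game, blue | game | (-77, -40) | 1.3° | 101 | 101 |
| Card game, brown | game | (-77, 43) | 0.2° | 101 | 101 |

- **Paperback height:** the paperback's top also read about 1–1.5 mm low on the table before I lifted it, so I put most of the 2 mm down to measurement.
- **Bystanders:** the mug and the tape roll measured within 0.2 mm of their starts. The before-and-after numbers for the cash tin disagreed because the arm hid part of it in the last picture. Its visible edges had not shifted, and nothing touched it.
- **Look-alikes:** I did not touch the coloured look-alikes.
- **Detections that disagreed:** the networks gave a few false hits, such as the tape roll reported at the CD. I relied on depth and the known sizes instead.

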